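# Stand the round-bottomed mixing pot in its ring stand

## Task

The round-bottomed steel mixing pot rocks about on the bare bench. Pick it up and lower it into the low three-legged ring stand so that it sits fully down in the ring, upright, level and centred, then let go; do not drop it in. Leave the steel mug and the roll of tape where they are.

Things in the scene. Friction and masses are not known exactly. Their poses are not given: they have to be found in the camera images.
- pot_center (a point): Loose steel mixing pot, open top, no handle, 0.25-0.45 kg. Outside diameter 60 mm, height 74 mm: half-ball bottom of radius 30 mm, straight wall (2.5 mm thick) from 30 mm up to the rim; flat inner floor 44 mm below the rim. Starts upright on the bench on its heavy round bottom (rights itself if nudged). Point: on its axis half-way up, 37 mm above the lowest point; z points up through the mouth.
- ring_top (a point): Dark ring stand with a slick coating, fixed to the bench: ring of outside diameter 72 mm, hole 44 mm, 10 mm thick, on three legs over a base plate 90 x 90 x 5 mm. Ring's top face is 42 mm above the bench. Point: centre of the hole, level with the ring's top face; z up. When the pot is seated, its half-ball hangs 10 mm into the hole and the pot's centre point is 27 mm above this point.
- mug_center (a point): Bystander, leave alone: flat-bottomed steel mug, diameter 72 mm, height 85 mm, with a side handle that reaches about 35 mm beyond the wall; loose. This point is on the mug's axis half-way up, 42 mm above the bench.
- tape_center (a point): Bystander, leave alone: roll of wide grey tape lying flat, outside diameter 108 mm, hole diameter 76 mm with a cardboard core, height 48 mm; loose. This point is at the middle of its hole, half-way up, 24 mm above the bench.
There are look-alikes about, which are no part of the job. Leave any red look-alike of the part that bears ring_top alone.

How it is judged:
By the outcome, as a careful person would: the job done as asked, in the order asked, and still so for the second after the job is handed in, with the robot touching nothing.
It also fails if it takes over 42 s, if anything falls off the work surface, if the arm or the gripper's body presses on something with over 40 N, if the wrist force passes 120 N, or if a joint passes its speed limit or range.

## Robot

A 6-joint arm with a two-finger parallel gripper is mounted at the origin on the work surface. World frame = base frame: x ahead of the robot, y to its left, z up, the work surface at z = 0. Lengths are in m, angles in rad, forces in N, time in s.
With the tool pointing down it reaches from about 0.375 to 0.9 m from the base axis. Payload 3.1 kg.
Tool frame: the origin (TCP) lies on the centre line of the jaws, within the pads' length; the fingertips stand 8 mm ahead of it and the grasp point (between the pads) lies 11 mm behind it; z points along the fingers, y is the line along which they close (so a half turn about z gives the same grasp; the last joint's range is limited). The gripper opens to 85 mm and grips with 20 to 120 N. Pads are 22 mm wide; open, the fingers measure 114 mm over their backs; the gripper's body (76 mm by 85 mm) begins 54 mm behind the grasp point. The pads swing forward as they close: fully open they stand 13 mm farther back than shut.
Start: joints at [-1.317, 0.527, 1.433, -0, 1.181, -0.178], TCP at [0.262, -0.568, 0.239] pointing down, gripper open.
Joint ranges: [-3.08, 3.08], [-0.75, 2.2], [0.22, 2.44], [-1.43, 4.57], [0, 2.65], [-2.85, 2.85]. Speed limits (rad/s): [2.79, 2.79, 3.14, 3.14, 3.14, 3.14].

## Interface

Orientations are given as a unit quaternion [x, y, z, w].
In Python, from station import * gives the robot as it stands.
- The arm moves only by the tool play_rows, never from a script. Its argument "rows" is a list of rows, each a list of 3 entries, a list of its own where there are three numbers: the turn, a rotation vector about the tool's x, y, z in degrees, then the shift along the tool's x, y, z in mm, then the closure, from 0 (fully open) to 1 (shut). In form: [[[ax, ay, az], [dx, dy, dz], jaw], ...]. A call has 1 to 12 rows; each row shifts and turns the commanded pose from where the row before left it, along the tool's axes as they then stand; what a row does not reach is not made up. A row lasts 1/12 s, in which the tool goes at most 41.7 mm and 7.16 degrees, less where a joint would pass 70% of its speed; a pose out of reach is approached as far as the arm can. A call with a gripper value outside its range is refused whole. The fingers move at their own pace and stop on an object; "grip_force" is the grip in N (left out, the last holds). Time passes only in rows, so rows that do not move let the fingers close. It gives the time, the measured TCP pose, the force, the opening and the grip force at its end, in the units of the state.
- sense(): the state, without advancing time (a new reading comes with each control period).
- snapshot(name): name is "scene" or "top" or "wrist"; returns (picture, depth): 384x512x3 uint8, red, green, blue; 384x512 float32, m along the optical axis (not along the pixel's ray), 0 where there is no reading.
- get_calibration(name): a dict with "vfov" (degrees; the focal length in pixels is half the picture's height over the tangent of half this angle, whatever the lens; pixels are square), "cx", "cy" (the principal point, pixels), "k1" (the pictures are not rectified: a ray, as slopes to the right and down, at radius r is drawn at 1 + k1 r^2 times it, then the intrinsics apply), "xyz" and "attitude" of the camera in the world. Camera axes: x right, y down, z forward; pixel columns grow to the right and rows downward; lengths in m; the calibration is good to about 2 mm. A picture is of the moment at which its call begins: read the wrist's pose just before it. get_calibration takes no time and is no camera call; for the wrist camera it gives the pose at the moment of the call.
- sign_off(): hands the job in; it is judged then, once.
The state is a dict: "t": time; "q": joint angles; "qd": joint speeds; "tau": joint torques, N m; "tcp_pos": TCP position; "tool_rot": TCP orientation; "force": force on the tool from outside, world axes, zero at the start; "ft_torque": the same for the moment, N m; "finger_gap": opening from 0.0 (shut) to 1.0 (fully open); "gripper_force": force on a finger pad.
Only numpy, scipy, OpenCV 4.12 (cv2) and the standard library are available. Lean on these libraries where they do the work, as an engineer would, in place of code of your own. Each camera call takes 0.05 s, during which the arm holds its last target. There are 200 camera calls.

## Working session

There is one attempt and no reset: what is moved stays moved. The work goes in short steps, Python scripts to look and compute and a tool call to move; the robot and the scene stay as the last step left them, time stands still between calls to the robot, and variables do not carry over. Pictures are saved under pics/ and viewed, at most 10 in all, crops included, and the job is handed in when it is done.

Besides the shell and the picture viewer there is one more tool, called in YAML: its name, and indented under it one key for each argument. play_rows: Moves the arm, as the interface text tells. Its arguments: {"type":"object","properties":{"rows":{"type":"array","items":{"type":"array"}},"grip_force":{"type":"number"}},"required":["rows"]}

```bash
mkdir -p pics
cat > h.py <<'E'
from station import *
import numpy as np, cv2
from scipy.spatial.transform import Rotation as R
def cloud(name):
    c=get_calibration(name); im,d=snapshot(name)
    f=192/np.tan(np.radians(c["vfov"])/2)
    K=np.array([[f,0,c["cx"]],[0,f,c["cy"]],[0,0,1]])
    v,u=np.mgrid[0:384,0:512]
    p=cv2.undistortPoints(np.stack([u,v],-1).reshape(-1,1,2).astype(np.float64),K,np.array([c["k1"],0,0,0.])).reshape(384,512,2)
    P=np.dstack([p[...,0]*d,p[...,1]*d,d])
    a=np.array(c["attitude"]); M=R.from_quat(a).as_matrix() if a.size==4 else a.reshape(3,3)
    W=P@M.T+np.array(c["xyz"]); W[d==0]=np.nan
    return im,W
def save(im,n,s=1): cv2.imwrite("pics/"+n,cv2.resize(im[...,::-1],None,fx=s,fy=s))
E
python3 - <<'E'
from h import *
for n in ("scene","top"):
    print(get_calibration(n)); im,W=cloud(n); save(im,n+"1.png",1.5); np.savez(n+"1.npz",im=im,W=W)
s=sense(); print(s["t"],s["tcp_pos"],s["tool_rot"],s["force"])
print(get_calibration("wrist"))
E
```

```text
{'vfov': 46.628069641186435, 'cx': 255.79230319673215, 'cy': 192.81639971666823, 'k1': 0.01138704170551044, 'xyz': array([ 1.32410156, -0.1033445 ,  0.57031106]), 'attitude': array([ 0.66375168,  0.57686635, -0.31356086, -0.35824363])}
{'vfov': 46.38876259048416, 'cx': 261.26012861852683, 'cy': 192.9655264771078, 'k1': 0.05404620531127068, 'xyz': array([ 0.46551775, -0.02054615,  1.08468276]), 'attitude': array([ 0.71410174, -0.69876479,  0.01803995, -0.03822346])}
0.1 [ 0.26142799 -0.56698826  0.23842881] [ 9.76779271e-01  2.14245823e-01 -2.70045637e-05 -9.90770328e-04] [-0.61872153 -0.54493819 -0.31368053]
{'vfov': 59.32913181712711, 'cx': 252.844758959162, 'cy': 193.11693419147363, 'k1': -0.09997040260991069, 'xyz': array([ 0.32015493, -0.5402932 ,  0.3733761 ]), 'attitude': array([ 0.83506084, -0.5344689 , -0.07110215,  0.10936574])}
```

View pics/scene1.png

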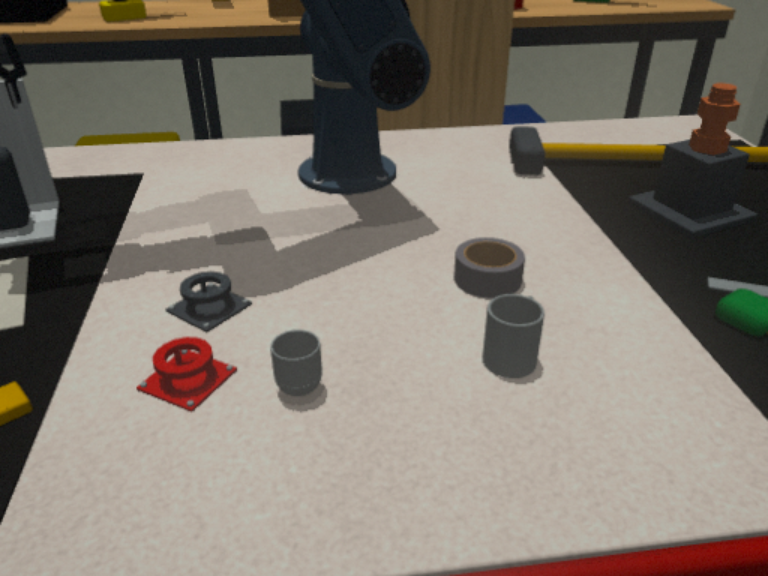

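View pics/top1.png

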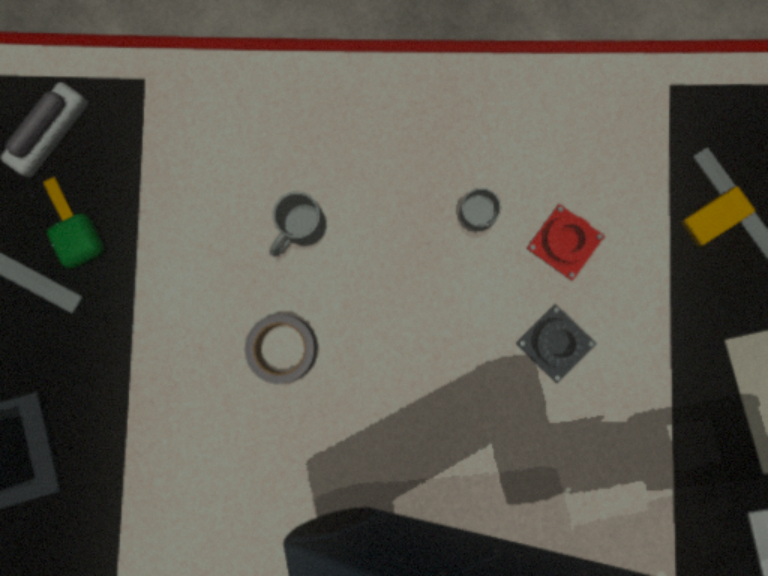

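The scene view shows the pot at (297,362) with no handle and a round bottom, the mug at (512,335), the tape at (490,265), the dark stand at (207,295) and the red stand at (187,365). In the top view the pot is at (479,210), the mug with its handle at (300,218), the tape at (281,348), the dark ring at (556,343) and the red ring at (566,240).
Possible mix-ups: the mug for the pot, and the red stand for the dark one. I choose the pot at top (479,210) and the dark ring at top (556,343).

```bash
cat >> h.py <<'E'
def circ(W,c,rad,z0,z1):
    m=(np.hypot(W[...,0]-c[0],W[...,1]-c[1])<rad)&(W[...,2]>z0)&(W[...,2]<z1)
    p=W[m]
    if len(p)<5: return None
    q,r=cv2.minEnclosingCircle(p[:,:2].astype(np.float32))
    return np.round(q,4),round(r,4),np.round(p[:,2].mean(),4),len(p)
E
python3 - <<'E'
from h import *
z=np.load("top1.npz"); im,W=z["im"],z["W"]
for n,u,v,z0,z1 in (("pot",319,140,.06,.085),("ring",371,228,.035,.05),("red",377,160,.035,.05),("mug",200,145,.07,.1),("tape",187,232,.04,.06)):
    c=np.nanmedian(W[v-8:v+9,u-8:u+9].reshape(-1,3),0)
    r=circ(W,c,.07,z0,z1)
    for i in range(2):
        if r: c=np.r_[r[0],0]; r=circ(W,c,.05 if n!="tape" else .07,z0,z1)
    print(n,r)
S=np.load("scene1.npz")["W"]
print(circ(S,(.68,-.13),.06,.068,.085))
cv2.imwrite("pics/crop1.png",cv2.resize(im[110:270,290:420,::-1],None,fx=4.5,fy=3.7))
E
```

```text
pot (array([ 0.6756, -0.123 ]), 0.0298, np.float64(0.0704), 141)
ring (array([ 0.4707, -0.2502]), 0.0363, np.float64(0.0408), 521)
red (array([ 0.6353, -0.2639]), 0.0364, np.float64(0.0409), 504)
mug (array([0.6464, 0.1628]), 0.0478, np.float64(0.0803), 270)
tape (array([0.4539, 0.1833]), 0.0557, np.float64(0.0469), 932)
(array([ 0.6748, -0.1237]), 0.0311, np.float64(0.0723), 250)
```

View pics/crop1.png

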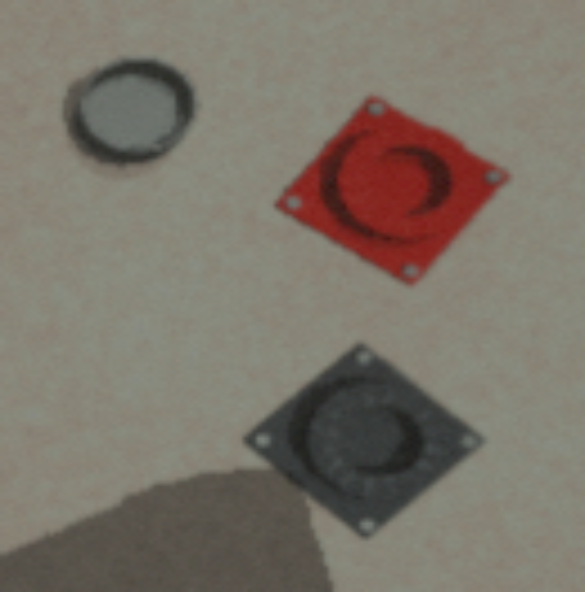

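The crop shows the open-topped pot without a handle at top left, the red ring at the upper right, and the dark ring below it, so the choice holds. Sizes and heights agree with the description.

```bash
cat >> h.py <<'E'
def delta(*t):
    s=sense(); r=R.from_quat(s["tool_rot"])
    print("t",s["t"],"tcp",np.round(s["tcp_pos"],4),"q",np.round(s["q"],3),"F",np.round(s["force"],1),"gap",s["finger_gap"])
    m=r.as_matrix(); print("axes x",m[:,0].round(4),"y",m[:,1].round(4),"z",m[:,2].round(4))
    a=np.array(s["tcp_pos"])
    for p in t:
        print("->",p,"shift mm",(r.inv().apply(np.array(p)-a)*1000).round(1)); a=np.array(p)
E
python3 -c "
from h import *
delta((.675,-.123,.18),(.675,-.123,.044))"
```

```text
t 0.1 tcp [ 0.2614 -0.567   0.2384] q [-1.318  0.528  1.434  0.     1.181 -0.179] F [-0.6 -0.5 -0.3] gap 1.0004953018434608
axes x [9.082e-01 4.185e-01 4.000e-04] y [ 0.4185 -0.9082 -0.0019] z [-5.0e-04  1.9e-03 -1.0e+00]
-> (0.675, -0.123, 0.18) shift mm [ 561.4 -230.    59.1]
-> (0.675, -0.123, 0.044) shift mm [-1.00e-01  3.00e-01  1.36e+02]
```

play_rows:
  rows:
    - [[0,0,0],[16,-7,1.6],0]
    - [[0,0,0],[31,-13,3.2],0]
    - [[0,0,0],[31,-13,3.2],0]
    - [[0,0,0],[31,-13,3.2],0]
    - [[0,0,0],[31,-13,3.2],0]
    - [[0,0,0],[31,-13,3.2],0]
    - [[0,0,0],[31,-13,3.2],0]
    - [[0,0,0],[31,-13,3.2],0]
    - [[0,0,0],[31,-13,3.2],0]
    - [[0,0,0],[31,-13,3.2],0]
    - [[0,0,0],[31,-13,3.2],0]
    - [[0,0,0],[31,-13,3.2],0]

```text
t: 1.1
tcp_pos: [0.5238, -0.2792, 0.202]
tool_rot: [0.977, 0.214, -0.0, -0.001]
force: [-0.1, 0.2, -0.6]
finger_gap: 1.0
gripper_force: 0.0
```

play_rows:
  rows:
    - [[0,0,0],[31,-13,3.2],0]
    - [[0,0,0],[31,-13,3.2],0]
    - [[0,0,0],[31,-13,3.2],0]
    - [[0,0,0],[31,-13,3.2],0]
    - [[0,0,0],[31,-12,3.2],0]
    - [[0,0,0],[31,-11,3.2],0]
    - [[0,0,0],[18,-6,3.2],0]
    - [[0,0,0],[0,0,0],0]
    - [[0,0,0],[0,0,0],0]

```text
t: 1.85
tcp_pos: [0.6741, -0.1208, 0.1791]
tool_rot: [0.976, 0.216, -0.001, -0.001]
force: [-0.9, -0.2, -1.1]
finger_gap: 0.999
gripper_force: 0.0
```

Run:
```python
from h import *
im,W=cloud("wrist"); save(im,"w1.png",1)
p=W[np.isfinite(W[...,2])]
c=(.675,-.123)
for z0,z1 in((.064,.085),(.068,.08)):
    print(circ(W,c,.05,z0,z1))
delta((.675,-.123,.18),(.675,-.123,.044))
```

```text
(array([ 0.6752, -0.123 ]), 0.03, np.float64(0.0721), 1276)
(array([ 0.6752, -0.123 ]), 0.03, np.float64(0.0733), 1069)
t 1.9 tcp [ 0.6736 -0.122   0.1794] q [-0.342  0.673  1.324 -0.     1.147  0.796] F [ 0.1 -0.1 -0.9] gap 0.9973035049441972
axes x [ 0.9077  0.4197 -0.0017] y [ 0.4197 -0.9077 -0.0011] z [-2.e-03  3.e-04 -1.e+00]
-> (0.675, -0.123, 0.18) shift mm [ 0.8  1.5 -0.6]
-> (0.675, -0.123, 0.044) shift mm [  0.2   0.2 136. ]
```

View pics/w1.png

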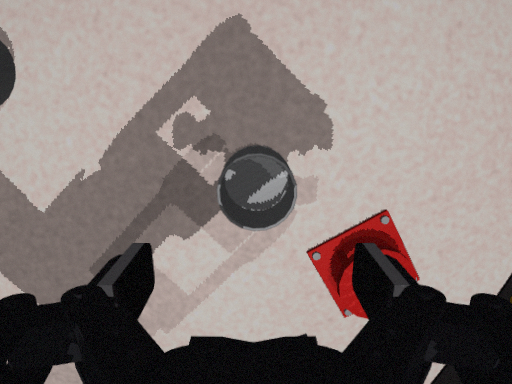

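The wrist view shows the pot upright at (257,188) below and between the open fingers, with the red stand clear at (365,265). All three measurements agree within 1 mm.

play_rows:
  rows:
    - [[0,0,0],[1,1.5,12],0]
    - [[0,0,0],[0,0,22],0]
    - [[0,0,0],[0,0,25],0]
    - [[0,0,0],[0,0,25],0]
    - [[0,0,0],[0,0,22],0]
    - [[0,0,0],[0,0,14],0]
    - [[0,0,0],[0,0,10],0]
    - [[0,0,0],[0,0,5],0]
    - [[0,0,0],[0,0,0],0]
    - [[0,0,0],[0,0,0],0.1]
    - [[0,0,0],[0,0,0],0.15]
    - [[0,0,0],[0,0,0],0.18]
  grip_force: 40

```text
t: 2.9
tcp_pos: [0.6769, -0.1243, 0.0466]
tool_rot: [0.977, 0.214, 0.001, 0.001]
force: [-0.5, -0.6, -0.5]
finger_gap: 0.821
gripper_force: 0.0
```

play_rows:
  rows:
    - [[0,0,0],[0,0,0],0.21]
    - [[0,0,0],[0,0,0],0.23]
    - [[0,0,0],[0,0,0],0.25]
    - [[0,0,0],[0,0,0],0.27]
    - [[0,0,0],[0,0,0],0.29]
    - [[0,0,0],[0,0,0],0.31]
    - [[0,0,0],[0,0,0],0.35]
    - [[0,0,0],[0,0,0],0.4]
    - [[0,0,0],[0,0,0],0.5]
    - [[0,0,0],[0,0,0],0.5]
    - [[0,0,0],[0,0,0],0.5]
    - [[0,0,0],[0,0,0],0.5]

```text
t: 3.9
tcp_pos: [0.6761, -0.1238, 0.0455]
tool_rot: [0.977, 0.214, 0.0, -0.0]
force: [-1.0, 1.8, 5.1]
finger_gap: 0.697
gripper_force: 42.3
```

Run:
```python
from h import *
im,W=cloud("wrist")
print(circ(W,(.675,-.123),.033,.069,.08))
delta((.675,-.123,.14),(.471,-.250,.14),(.471,-.250,.08))
```

```text
(array([ 0.6749, -0.123 ]), 0.033, np.float64(0.0735), 4394)
t 3.95 tcp [ 0.6761 -0.1238  0.0455] q [-0.343  0.844  1.389  0.     0.909  0.795] F [-1.2  1.6  5.5] gap 0.697217895255292
axes x [9.082e-01 4.185e-01 3.000e-04] y [ 4.185e-01 -9.082e-01 -1.000e-04] z [ 3.e-04  2.e-04 -1.e+00]
-> (0.675, -0.123, 0.14) shift mm [ -0.6  -1.2 -94.5]
-> (0.471, -0.25, 0.14) shift mm [-2.384e+02  3.000e+01 -1.000e-01]
-> (0.471, -0.25, 0.08) shift mm [-0.  0. 60.]
```

play_rows:
  rows:
    - [[0,0,0],[0,0,-3],0.5]
    - [[0,0,0],[0,0,-8],0.5]
    - [[0,0,0],[0,0,-14],0.5]
    - [[0,0,0],[0,0,-18],0.5]
    - [[0,0,0],[0,0,-20],0.5]
    - [[0,0,0],[0,0,-16],0.5]
    - [[0,0,0],[0,0,-10],0.5]
    - [[0,0,0],[0,0,-6],0.5]
    - [[0,0,0],[0,0,0],0.5]
    - [[0,0,0],[0,0,0],0.5]

```text
t: 4.78
tcp_pos: [0.6756, -0.1239, 0.1399]
tool_rot: [0.977, 0.214, -0.0, -0.0]
force: [0.0, 0.9, -3.2]
finger_gap: 0.691
gripper_force: 44.0
```

play_rows:
  rows:
    - [[0,0,0],[-8,1,0],0.5]
    - [[0,0,0],[-16,2,0],0.5]
    - [[0,0,0],[-24,3,0],0.5]
    - [[0,0,0],[-28,3.5,0],0.5]
    - [[0,0,0],[-28,3.5,0],0.5]
    - [[0,0,0],[-28,3.5,0],0.5]
    - [[0,0,0],[-28,3.5,0],0.5]
    - [[0,0,0],[-28,3.5,0],0.5]
    - [[0,0,0],[-22,3,0],0.5]
    - [[0,0,0],[-16,2,0],0.5]
    - [[0,0,0],[-8,1,0],0.5]
    - [[0,0,0],[-4,0,0],0.5]

```text
t: 5.78
tcp_pos: [0.4706, -0.2508, 0.1395]
tool_rot: [0.977, 0.213, -0.001, -0.001]
force: [-0.6, 1.1, -3.3]
finger_gap: 0.699
gripper_force: 44.0
```

play_rows:
  rows:
    - [[0,0,0],[0,0,0],0.5]
    - [[0,0,0],[0,0,0],0.5]
    - [[0,0,0],[0,0,0],0.5]

```text
t: 6.03
tcp_pos: [0.473, -0.25, 0.14]
tool_rot: [0.977, 0.215, 0.0, 0.0]
force: [0.3, -0.5, -3.6]
finger_gap: 0.697
gripper_force: 44.0
```

```bash
cat >> h.py <<'E'
def fitc(p,r0,r1=None):
    from scipy.optimize import least_squares
    c=least_squares(lambda c:np.hypot(p[:,0]-c[0],p[:,1]-c[1])-c[2],[*p[:,:2].mean(0),r0],loss="soft_l1",f_scale=.001).x
    return c.round(4)
E
python3 - <<'E'
from h import *
for n in("wrist","scene","top"):
    im,W=cloud(n); np.savez(n+"2.npz",im=im,W=W); save(im,n+"2.png",1.4)
    d=np.hypot(W[...,0]-.471,W[...,1]+.25); z=W[...,2]
    m=(d<.05)&(z>.15)&(z<.185); p=W[m]
    if len(p): 
        m=(d<.034)&(z>np.percentile(p[:,2],90)-.006)&(z<.19); print(n,circ(W,(.471,-.25),.034,.155,.19),np.percentile(W[(d<.034)&(z>.1)][:,2],[50,90,98]))
    print(n,"ring",circ(W,(.471,-.25),.04,.037,.048))
delta((.471,-.250,.14))
E
```

```text
wrist (array([ 0.4732, -0.2492]), 0.0334, np.float64(0.1655), 8226) [0.1673444  0.2209808  0.22865929]
wrist ring (array([ 0.4732, -0.2506]), 0.0365, np.float64(0.0423), 2509)
scene (array([ 0.4726, -0.2493]), 0.0335, np.float64(0.1642), 436) [0.22599916 0.37442932 0.40130514]
scene ring (array([ 0.4723, -0.2507]), 0.0386, np.float64(0.0419), 406)
top (array([ 0.4795, -0.2317]), 0.025, np.float64(0.1658), 42) [0.46246019 0.46578018 0.4668842 ]
top ring (array([ 0.4808, -0.2386]), 0.0327, np.float64(0.0411), 162)
t 6.1833 tcp [ 0.4728 -0.2499  0.1401] q [-0.695  0.551  1.751  0.     0.839  0.442] F [ 0.  -1.  -3.3] gap 0.696417670306909
axes x [9.077e-01 4.196e-01 3.000e-04] y [ 4.196e-01 -9.077e-01  3.000e-04] z [ 4.e-04 -1.e-04 -1.e+00]
-> (0.471, -0.25, 0.14) shift mm [-1.7 -0.7  0.1]
```

View pics/wrist2.png

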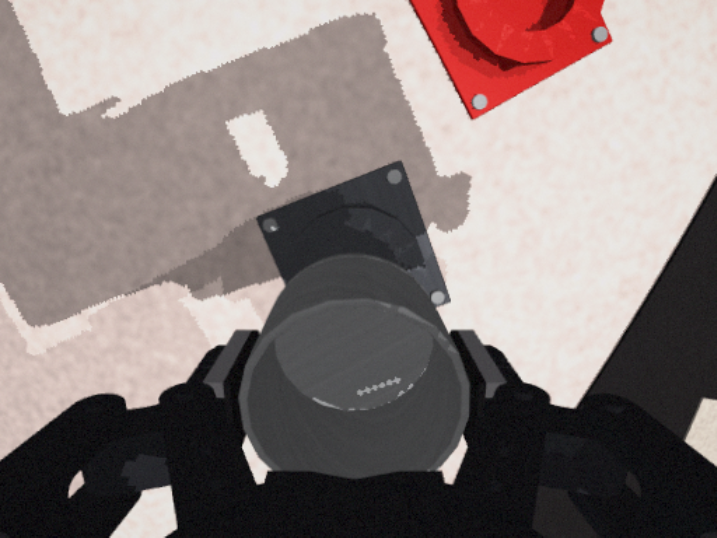

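View pics/scene2.png

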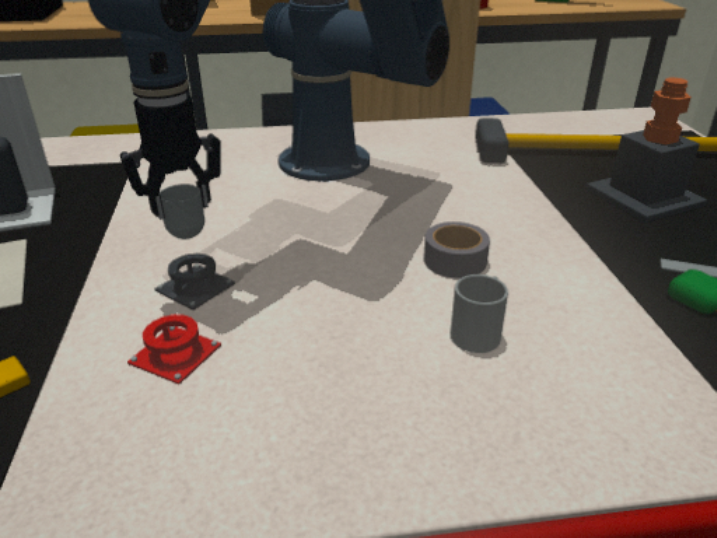

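The wrist view shows the pot held between the pads, rim at (355,390), over the dark stand. In the scene view the held pot at (182,212) may be tilted about the pad line, so I'll measure the floor plane and the wall axis.

```bash
cat >> h.py <<'E'
def floor(W,box,im=None):
    u0,u1,v0,v1=box; p=W[v0:v1,u0:u1].reshape(-1,3); p=p[np.isfinite(p[:,2])]
    best=None; rng=np.random.default_rng(0)
    for _ in range(300):
        a=p[rng.choice(len(p),3,False)]; n=np.cross(a[1]-a[0],a[2]-a[0]); l=np.linalg.norm(n)
        if l<1e-6: continue
        k=np.abs((p-a[0])@(n/l))<.0015
        if best is None or k.sum()>best.sum(): best=k
    q=p[best]; c=q.mean(0); n=np.linalg.svd(q-c,full_matrices=False)[2][2]; n*=np.sign(n[2])
    return c.round(4),n.round(4),round(np.degrees(np.arccos(n[2])),2),best.sum(),len(p)
E
python3 - <<'E'
from h import *
W=np.load("wrist2.npz")["W"]
print(floor(W,(215,290,230,275)))
c,n,*_=floor(W,(215,290,230,275))
r=R.from_quat(sense()["tool_rot"]); print("n in tool",r.inv().apply(n))
# rim points: edge at top; profile along tool x through the pot axis
T=r.inv().apply(W.reshape(-1,3)-np.array([.4728,-.2499,.1401])).reshape(W.shape)*1000
for v in range(170,345,8): print(v,T[v,254].round(1))
E
```

```text
(array([ 0.4679, -0.252 ,  0.1247]), array([-0.0028, -0.0115,  0.9999]), np.float64(0.68), np.int64(3330), 3366)
n in tool [-0.00710224  0.00954278 -0.99989929]
170 [ 11.7   1.2 135.9]
178 [  5.2   1.2 134.9]
186 [29.4  0.8  8.7]
194 [29.3  0.7 -4.2]
202 [ 29.2   0.7 -15.2]
210 [ 29.5   0.6 -25.8]
218 [ 27.4   0.6 -28.1]
226 [ 8.4  0.8 14.9]
234 [ 4.1  0.8 15.6]
242 [-0.2  0.8 15.9]
250 [-4.7  0.8 16.4]
258 [-8.4  0.8 15.3]
266 [-13.3   0.8  16.5]
274 [-17.1   0.8  15.3]
282 [-21.6   0.8  15.3]
290 [-26.    0.8  14.9]
298 [-27.3   0.8   9.8]
306 [-27.1   0.8   2.6]
314 [-27.2   0.8  -3.5]
322 [-27.2   0.7  -9.5]
330 [-27.9   0.7 -14.1]
338 [-27.4   0.7 -19.8]
```

Run:
```python
from h import *
from scipy.optimize import least_squares
for f in("top1","wrist2","scene1","scene2"):
    W=np.load(f+".npz")["W"]; d=np.hypot(W[...,0]-.471,W[...,1]+.25); p=W[(d<.043)&(W[...,2]>.038)&(W[...,2]<.046)]
    a=np.arctan2(p[:,1]+.25,p[:,0]-.471); b=((a+np.pi)/(2*np.pi)*36).astype(int)
    rr=np.hypot(p[:,0]-.471,p[:,1]+.25); e=np.array([p[b==i][rr[b==i].argmax()] for i in range(36) if (b==i).any() and rr[b==i].max()>.031])
    c=least_squares(lambda c:np.hypot(e[:,0]-c[0],e[:,1]-c[1])-.036,[.471,-.25],loss="soft_l1",f_scale=.001).x
    print(f,len(e),c.round(4))
delta((.471,-.250,.14))
```

```text
top1 36 [ 0.4705 -0.25  ]
wrist2 20 [ 0.4721 -0.2509]
scene1 35 [ 0.472  -0.2508]
scene2 36 [ 0.4722 -0.251 ]
t 6.1833 tcp [ 0.4728 -0.2499  0.1401] q [-0.695  0.551  1.751  0.     0.839  0.442] F [ 0.  -1.  -3.3] gap 0.696417670306909
axes x [9.077e-01 4.196e-01 3.000e-04] y [ 4.196e-01 -9.077e-01  3.000e-04] z [ 4.e-04 -1.e-04 -1.e+00]
-> (0.471, -0.25, 0.14) shift mm [-1.7 -0.7  0.1]
```

play_rows:
  rows:
    - [[0,0,0],[-1,0.3,4],0.5]
    - [[0,0,0],[0,0,8],0.5]
    - [[0,0,0],[0,0,10],0.5]
    - [[0,0,0],[0,0,10],0.5]
    - [[0,0,0],[0,0,8],0.5]
    - [[0,0,0],[0,0,6],0.5]
    - [[0,0,0],[0,0,4],0.5]
    - [[0,0,0],[0,0,3],0.5]
    - [[0,0,0],[0,0,2],0.5]
    - [[0,0,0],[0,0,1],0.5]
    - [[0,0,0],[0,0,1],0.5]
    - [[0,0,0],[0,0,0],0.5]

```text
t: 7.18
tcp_pos: [0.4715, -0.2512, 0.0833]
tool_rot: [0.977, 0.214, 0.0, 0.0]
force: [0.5, -1.0, -3.1]
finger_gap: 0.697
gripper_force: 44.0
```

play_rows:
  rows:
    - [[0,0,0],[0,0,1],0.5]
    - [[0,0,0],[0,0,1],0.5]
    - [[0,0,0],[0,0,1],0.5]
    - [[0,0,0],[0,0,0],0.5]
    - [[0,0,0],[0,0,0],0.5]

```text
t: 7.6
tcp_pos: [0.4713, -0.251, 0.0801]
tool_rot: [0.977, 0.214, -0.0, -0.0]
force: [-0.7, 0.4, -3.2]
finger_gap: 0.7
gripper_force: 44.0
```

Not yet in contact; lowering in half-millimetre steps.

play_rows:
  rows:
    - [[0,0,0],[0,0,0.5],0.5]
    - [[0,0,0],[0,0,0.5],0.5]
    - [[0,0,0],[0,0,0.5],0.5]
    - [[0,0,0],[0,0,0],0.5]
    - [[0,0,0],[0,0,0],0.5]

```text
t: 8.02
tcp_pos: [0.4714, -0.2511, 0.0786]
tool_rot: [0.977, 0.214, 0.0, 0.0]
force: [0.1, -1.1, -4.8]
finger_gap: 0.691
gripper_force: 44.0
```

play_rows:
  rows:
    - [[0,0,0],[0,0,0.5],0.5]
    - [[0,0,0],[0,0,0],0.5]
    - [[0,0,0],[0,0,0],0.5]

```text
t: 8.27
tcp_pos: [0.4715, -0.2512, 0.0782]
tool_rot: [0.977, 0.214, 0.0, 0.0]
force: [0.6, -0.4, -3.6]
finger_gap: 0.698
gripper_force: 44.0
```

play_rows:
  rows:
    - [[0,0,0],[0,0,0.5],0.5]
    - [[0,0,0],[0,0,0],0.5]
    - [[0,0,0],[0,0,0],0.5]

```text
t: 8.52
tcp_pos: [0.4717, -0.2513, 0.0777]
tool_rot: [0.977, 0.214, 0.0, 0.0]
force: [0.8, -0.0, -3.1]
finger_gap: 0.698
gripper_force: 44.0
```

play_rows:
  rows:
    - [[0,0,0],[0,0,0.5],0.5]
    - [[0,0,0],[0,0,0],0.5]
    - [[0,0,0],[0,0,0],0.5]

```text
t: 8.77
tcp_pos: [0.4719, -0.2514, 0.0773]
tool_rot: [0.977, 0.214, 0.0, 0.001]
force: [1.6, -0.3, -1.6]
finger_gap: 0.7
gripper_force: 44.1
```

play_rows:
  rows:
    - [[0,0,0],[0,0,0.5],0.5]
    - [[0,0,0],[0,0,0],0.5]
    - [[0,0,0],[0,0,0],0.5]

```text
t: 9.02
tcp_pos: [0.472, -0.2514, 0.077]
tool_rot: [0.977, 0.214, 0.001, 0.001]
force: [2.2, -0.3, 1.3]
finger_gap: 0.697
gripper_force: 44.3
```

Run:
```python
from h import *
F=[]
for i in range(4):
    im,W=cloud("wrist"); F.append(sense()["force"])
print(np.mean(F,0))
print(floor(W,(215,290,230,275)))
delta()
```

```text
[2.68181812 0.00854721 1.64627418]
(array([ 0.4668, -0.2534,  0.0616]), array([-0.008 , -0.0097,  0.9999]), np.float64(0.72), np.int64(3314), 3359)
t 9.2167 tcp [ 0.4719 -0.2514  0.077 ] q [-0.699  0.658  1.789  0.     0.693  0.44 ] F [ 3.  -0.3  2.2] gap 0.699302065400796
axes x [9.083e-01 4.184e-01 8.000e-04] y [ 0.4184 -0.9083  0.0014] z [ 1.3e-03 -9.0e-04 -1.0e+00]
```

play_rows:
  rows:
    - [[0,0,0],[0.6,0.2,0],0.5]
    - [[0,0,0],[0,0,0],0.5]
    - [[0,0,0],[0,0,0],0.5]
    - [[0,0,0],[0,0,0],0.5]

```text
t: 9.55
tcp_pos: [0.4721, -0.2513, 0.0769]
tool_rot: [0.977, 0.214, 0.0, 0.0]
force: [1.6, -0.7, 5.4]
finger_gap: 0.697
gripper_force: 44.6
```

play_rows:
  rows:
    - [[0,0,0],[0.4,0.1,0],0.45]
    - [[0,0,0],[0,0,0],0.4]
    - [[0,0,0],[0,0,0],0.35]
    - [[0,0,0],[0,0,0],0.32]
    - [[0,0,0],[0,0,0],0.3]
    - [[0,0,0],[0,0,0],0.28]
    - [[0,0,0],[0,0,0],0.26]
    - [[0,0,0],[0,0,0],0.24]
    - [[0,0,0],[0,0,0],0.22]
    - [[0,0,0],[0,0,0],0.2]
    - [[0,0,0],[0,0,0],0.17]
    - [[0,0,0],[0,0,0],0.14]
  grip_force: 20

```text
t: 10.55
tcp_pos: [0.4722, -0.2507, 0.0765]
tool_rot: [0.977, 0.214, -0.0, -0.0]
force: [0.4, -0.3, -0.6]
finger_gap: 0.861
gripper_force: 0.0
```

Run:
```python
from h import *
im,W=cloud("wrist"); save(im,"w3.png",1)
print(floor(W,(215,290,230,275)))
delta()
```

```text
(array([ 0.4674, -0.2525,  0.0617]), array([-0.0187,  0.0121,  0.9998]), np.float64(1.28), np.int64(3326), 3359)
t 10.6 tcp [ 0.4723 -0.2508  0.0765] q [-0.697  0.659  1.788  0.     0.695  0.442] F [-0.   0.6  0.1] gap 0.861508030573589
axes x [ 9.082e-01  4.185e-01 -2.000e-04] y [ 4.185e-01 -9.082e-01 -4.000e-04] z [-3.e-04  3.e-04 -1.e+00]
```

View pics/w3.png

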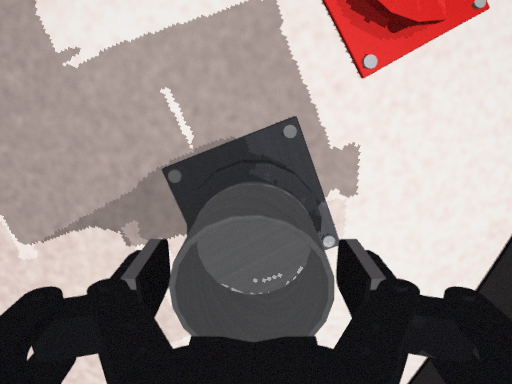

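The pads have let go on both sides. The pot sits in the ring with its floor at the expected height. Now opening fully and rising.

play_rows:
  rows:
    - [[0,0,0],[0,0,0],0.08]
    - [[0,0,0],[0,0,0],0]
    - [[0,0,0],[0,0,0],0]
    - [[0,0,0],[0,0,-4],0]
    - [[0,0,0],[0,0,-8],0]
    - [[0,0,0],[0,0,-15],0]
    - [[0,0,0],[0,0,-22],0]
    - [[0,0,0],[0,0,-25],0]
    - [[0,0,0],[0,0,-25],0]
    - [[0,0,0],[0,0,-20],0]
    - [[0,0,0],[0,0,-10],0]
    - [[0,0,0],[0,0,0],0]

```text
t: 11.6
tcp_pos: [0.4737, -0.2519, 0.2086]
tool_rot: [0.977, 0.214, 0.002, 0.002]
force: [-0.4, 0.3, -0.4]
finger_gap: 1.001
gripper_force: 0.0
```

Run:
```python
from h import *
im,W=cloud("wrist"); save(im,"w4.png",1)
c=(.472,-.251)
print("rim",circ(W,c,.04,.1,.115)); print("ring",circ(W,c,.045,.038,.046))
d=np.hypot(W[...,0]-c[0],W[...,1]-c[1]); m=(d<.018)&(W[...,2]>.05)&(W[...,2]<.075)
v,u=np.where(m); print(floor(W,(u.min(),u.max(),v.min(),v.max())))
r=W[(d<.033)&(W[...,2]>.103)&(W[...,2]<.112)]
# rim plane
A=np.c_[r[:,:2]-c,np.ones(len(r))]; k=np.linalg.lstsq(A,r[:,2],rcond=None)[0]; print("rim slope deg",np.degrees(k[:2]).round(2),k[2].round(4))
im,W=cloud("scene"); cv2.imwrite("pics/s4.png",cv2.resize(im[120:270,70:230,::-1],None,fx=4,fy=4))
print("scene rim",circ(W,c,.04,.1,.115)); delta()
```

```text
rim (array([ 0.471 , -0.2504]), 0.0301, np.float64(0.1048), 1061)
ring (array([ 0.4735, -0.2505]), 0.0364, np.float64(0.0423), 946)
(array([ 0.4724, -0.2507,  0.0619]), array([-0.0133,  0.0162,  0.9998]), np.float64(1.2), np.int64(1542), 1634)
rim slope deg [ 0.88 -0.76] 0.1054
scene rim (array([ 0.4715, -0.2495]), 0.0315, np.float64(0.1038), 179)
t 11.7 tcp [ 0.4721 -0.2507  0.2056] q [-0.697  0.451  1.695 -0.     0.995  0.442] F [ 0.2  0.2 -0.1] gap 0.9960235350472232
axes x [ 0.9082  0.4185 -0.    ] y [ 4.185e-01 -9.082e-01 -1.000e-04] z [-1.e-04  0.e+00 -1.e+00]
```

View pics/s4.png

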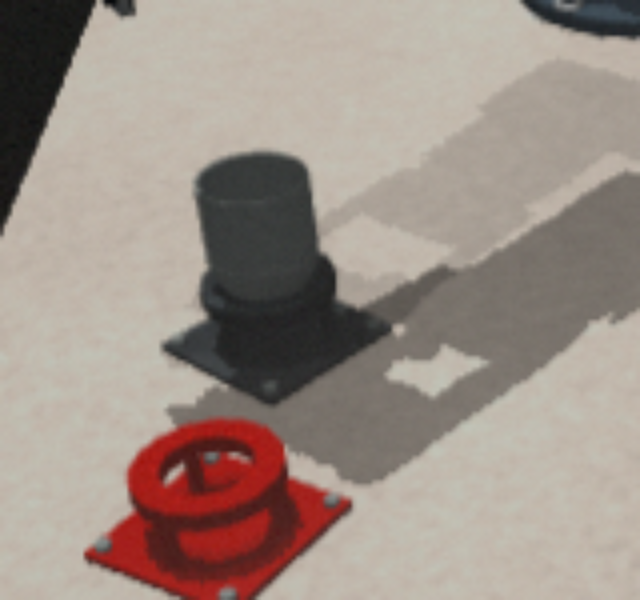

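The pot sits down in the dark ring at crop (260,230), with the rim at 105 mm (106 mm expected), about 1° of tilt and centred within about 1 mm. The red stand is untouched and the gripper is clear.

```bash
python3 -c "
from station import *
print(sign_off())"
```

```text
the job is handed in; nothing more can be done
None
```

The pot is seated in the dark ring stand, centred to about 1 mm and within about 1° of level, and released with the gripper clear; I handed the job in at about 12 s, and the mug, tape and red stand were not touched.

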